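Clamp the painted plate and gauge its coating

ROBOT

A 6-joint arm with a two-finger parallel gripper is mounted at the origin on the work surface. World frame = base frame: x ahead of the robot, y to its left, z up, the work surface at z = 0. Lengths are in mm, angles in rad, forces in N, time in s.
With the tool pointing down it reaches from about 325 to 900 mm from the base axis. Payload 6.1 kg.
Tool frame: the origin (TCP) lies at the very end of the fingers, on their centre line; the grasp point (between the pads) lies 19 mm behind it (grasp_offset is the distance from the TCP to the grasp point, in mm); z points along the fingers, y is the line along which they close (so a half turn about z gives the same grasp; the last joint's range is limited). The gripper opens to 85 mm and grips with 20 to 120 N. Pads are 22 mm wide; open, the fingers measure 114 mm over their backs; the gripper's body (76 mm by 85 mm) begins 54 mm behind the grasp point. The pads swing forward as they close: fully open they stand 13 mm farther back than shut.
Start: joints at [-1.399, 0.22, 1.526, -0, 1.395, -0.126], TCP at [183.379, -597.485, 231.3] pointing down, gripper open.
Joint ranges: [-2.98, 2.98], [-0.91, 2.08], [0.09, 2.57], [-1.24, 4.39], [0.2, 2.65], [-2.68, 2.68]. Speed limits (rad/s): [2.57, 2.57, 3.01, 3.14, 3.14, 3.14].

INTERFACE

Orientations are given as a unit quaternion [w, x, y, z].
In Python, from rig import * gives the robot as it stands. The module is installed in compiled form; this text tells all that it offers.
- The arm moves only by the tool apply_moves, never from a script. Its argument "rows" is a list that holds one entry, the list of rows, each a list of 7 numbers: the shift along the tool's x, y, z in mm, then the turn, a rotation vector about the tool's x, y, z in rad, then the gripper command: -1 is shut, 1 is fully open, values between are in proportion. In form: [[[tx, ty, tz, ax, ay, az, hand], ...]]. A call has 1 to 8 rows; each row shifts and turns the commanded pose from where the row before left it, along the tool's axes as they then stand; what a row does not reach is not made up. A row lasts 1/8 s, in which the tool goes at most 62.5 mm and 10.7 degrees, less where a joint would pass 70% of its speed; a pose out of reach is approached as far as the arm can. A call is refused whole if a number of a shift passes 62.5 or a number of a turn 0.188, either way. A call with a gripper value outside its range is refused whole. The fingers move at their own pace and stop on an object; "squeeze" is the grip in N (left out, the last holds). Time passes only in rows, so rows that do not move let the fingers close. It gives the time, the measured TCP pose, the force, the opening and the grip force at its end, in the units of the state.
- read_state(): the state, without advancing time (a new reading comes with each control period).
- get_image(name): name is "side" or "top"; returns a dict with "color" (384x512x3 uint8, red, green, blue), "camera_matrix" (3x3 intrinsics, pixels), "R" (3x3) and "t" (3): a world point X has camera coordinates R X + t. Camera axes: x right, y down, z forward; pixel columns grow to the right and rows downward; lengths in mm; the calibration is good to about 2 mm. A picture is of the moment at which its call begins. There is no depth.
- finish_job(): hands the job in; it is judged then, once.
The state is a dict: "clock": time; "qpos": joint angles; "dq": joint speeds; "joint_torque": joint torques, N m; "eef_pos": TCP position; "tcp_rot": TCP orientation; "ft_force": force on the tool from outside, world axes, zero at the start; "moment": the same for the moment, N m; "width": finger opening in mm; "grip_force": force on a finger pad.
Only numpy, scipy, OpenCV 4.12 (cv2) and the standard library are available. Lean on these libraries where they do the work, as an engineer would, in place of code of your own. Each camera call takes 0.05 s, during which the arm holds its last target. There are 200 camera calls.

TASK

First swing the red retaining bar of the painting jig all the way down over the painted plate, into its catch. Then draw the yellow coating gauge out of its stand and hold its brass tip on the red dot of the plate, square to the sloping face, pressed lightly so that the sprung tip goes in about half-way. Never press hard, shift the plate or knock the other things about, and finish while still holding the gauge there.

Things in the scene. Friction and masses are not known exactly. Their poses are not given: they have to be found in the camera images.
- hinge (a point): Hinge axis of the red bar, fixed on the jig, 72 mm above the table. Axes are the jig's: z up; the hinge axis runs along x; the closed bar lies level along -y. Jig: dark steel base 130 x 156 x 12 mm whose centre lies 26 mm towards -x and 64 mm towards -y of this point. The aluminium hinge cheeks at the bar's root and the catch, an aluminium fork with an orange seat 126 mm towards -y, rise no higher than 80 mm.
- bar (a joint): Angle of the red bar: 0 = closed, level, resting in the catch fork at its stop; about 1.57 = standing upright; up to 1.9 = leaning outward (+y of the hinge). Starts open at 1.2 to 1.75. Stiff hinge: stays where it is left and must be pushed all the way (under 1 N at its end).
- bar_pad (a point): Point on the red bar's upper (outer) face, 100 mm from the hinge axis and 4 mm off the bar's centre line. The bar is 14 mm wide, 8 mm thick and reaches 140 mm from the hinge. Push here on the outer face; axes move with the bar: z is the outward normal of that face, -y runs along the bar to its free end.
- plate: Green painted model armour plate, 90 x 86 x 8 mm, 70 g, lying loose in the black cradle of the jig, which slopes 20 degrees (0.35 rad) down towards the jig's -x side (the robot's side). Origin at the centre of its underside; z is the outward normal of its face, x up the slope. The closed bar crosses its upper part.
- spot (a point): Centre of the red dot (16 mm across, white rim) on the plate's top face. z is the outward normal of the face there, leaning 0.35 rad from vertical. About 41 mm before the closed bar, about 48 mm above the table.
- gauge: Yellow pen-like coating gauge, about 130 g, standing upright in its stand. Square grip body 24 x 24 mm, 70 mm long along z; the origin is the grip point on its axis, 25 mm below its top end and 45 mm above its lower end, 105 mm above the table at the start. z points away from the tip; x and y are square to the sides. Below the body a steel neck 14 mm across, 35 mm long, then the brass tip.
- tip (a point): End of the gauge's brass tip (7 mm across, round end), 98 mm from the gauge's origin along its -z when not pressed.
- plunger (a joint): How far the sprung brass tip is pushed in, m: 0 = out, 0.010 = fully in at its stop. Spring 250 N/m with 0.5 N preload: 0.5 N starts it, 1.75 N at 0.005, 3 N fully in.
- stand: Fixed grey block 80 x 80 x 60 mm with an upright 18 mm through hole in its centre, in which the gauge's neck hangs; the gauge's body rests on the block's top. Origin at the centre of its underside. The gauge must be lifted 53 mm to come free.
- jar_a: Small green paint jar, bystander, 36 mm across, 45 mm high, origin at its underside.
- jar_b: Small blue paint jar, bystander, same size.
- jar_c: Small orange paint jar, bystander, same size.
- dropper: Clear bottle, bystander, 40 mm across, 100 mm high, origin at its underside.
- can: White and blue can, bystander, 52 mm across, 150 mm high, origin at its underside.
- sander: Orange sanding block, bystander, 60 x 32 x 22 mm, origin at its underside.
- dish: Small metal bowl, bystander, 64 mm across, 30 mm high, origin at its underside.

How it is judged (in metres and radians):
On the way, in this order (a step that is already met when the one before it is completed fails the run):
1. the red bar is swung fully down into its catch, the gauge still in its stand (value of joint bar below 0.06 rad and z of tip in the frame of stand below 0.03 m), for 0.2 s.
2. the gauge is drawn up out of its stand in the gripper (z of tip in the frame of stand above 0.063 m and contact force between the fingers and gauge above 2 N and contact force between gauge and stand below 0.05 N), for 0.2 s.
At the end, for the whole second after the job is handed in: The bar is closed (within 0.06 rad); the gauge, gripped and clear of its stand, has the end of its tip within 8 mm of the dot's centre, its axis within 0.17 rad of the face's normal, the sprung tip pushed in 1.5 to 8.5 mm of its 10 mm with 0.4 to 5 N on the plate; the gauge is still (value of joint bar below 0.06 rad and distance between tip and spot below 0.008 m and angle between the z axis of gauge and the z axis of spot, either way round below 0.17 rad and value of joint plunger between 0.0015 and 0.0085 m and contact force between gauge and plate between 0.4 and 5 N and contact force between the fingers and gauge above 2 N and contact force between gauge and stand below 0.05 N and linear speed of gauge below 0.02 m/s); the arm keeps its last pose, push and grip.
It fails at once if the gauge is pressed hard on the plate (over 10 N) (contact force between gauge and plate above 10 N).
It fails at once if the plate is shifted by more than 8 mm (distance of plate from where it was at the start of the episode above 0.008 m).
It fails at once if a bystander is moved by more than 30 mm (distance of any of jar_a, jar_b, jar_c, dropper, can, sander, dish from where it was at the start of the episode above 0.03 m).
It also fails if it takes over 61 s, if anything falls off the work surface, if the arm or the gripper's body presses on something with over 40 N, if the wrist force passes 120 N, or if a joint passes its speed limit or range.

## Working session

There is one attempt and no reset: what is moved stays moved. The work goes in short steps, Python scripts to look and compute and a tool call to move; the robot and the scene stay as the last step left them, time stands still between calls to the robot, and variables do not carry over. Pictures are saved under pics/ and viewed, at most 10 in all, crops included, and the job is handed in when it is done.

Besides the shell and the picture viewer there is one more tool, called after ">>>" as a command line: name --argument value ..., lists and objects as JSON in quotes. apply_moves: Moves the arm, as the interface text tells. Its arguments: {"type":"object","properties":{"rows":{"type":"array","items":{"type":"array","items":{"type":"array","items":{"type":"number"}}}},"squeeze":{"type":"number"}},"required":["rows"]}

```bash
mkdir -p pics
python3 - <<'E'
from rig import *
import cv2, numpy as np
print(read_state())
for n in("side","top"):
    g=get_image(n); cv2.imwrite(f"pics/{n}0.png",g["color"][:,:,::-1]); np.savez(f"{n}0.npz",**g)
    print(n,g["camera_matrix"],g["R"],g["t"], -g["R"].T@g["t"])
E
```

```text
{'clock': 0.0, 'qpos': array([-1.39909770e+00,  2.21229827e-01,  1.52761420e+00,  1.75684948e-06,
        1.39468667e+00, -1.26074793e-01]), 'dq': array([ 0.00047508,  0.00078335, -0.00023385, -0.00069926, -0.00095662,
        0.00063272]), 'joint_torque': array([-2.52996550e-03, -4.96913910e+01, -3.89393342e+01, -3.97428976e-04,
        1.13269215e-02,  8.70216752e-06]), 'eef_pos': array([ 183.27852926, -596.89370345,  230.19531036]), 'tcp_rot': array([-9.68789319e-04,  9.88936392e-01,  1.48337030e-01, -2.12388634e-05]), 'ft_force': array([-0.48903117,  0.39418002,  0.09740033]), 'moment': array([-0.04917577,  0.02854033,  0.05236705]), 'grip_force': 0.0, 'width': 85.39062763218465}
side [[379.54447011   0.         260.32239016]
 [  0.         379.54447011 185.83026528]
 [  0.           0.           1.        ]] [[ 0.94748378 -0.31970644  0.00789161]
 [-0.23796844 -0.72130047 -0.65045881]
 [ 0.21364809  0.61442121 -0.75950054]] [-545.33672105  202.01003946  984.56361584] [ 354.41957126 -633.574499    883.47938896]
top [[484.88213001   0.         250.17636396]
 [  0.         484.88213001 199.06797725]
 [  0.           0.           1.        ]] [[-0.02000273 -0.99976689 -0.00812733]
 [-0.99729193  0.02052731 -0.07062174]
 [ 0.07077211  0.00669269 -0.99747006]] [ -16.577092    578.15941204 1644.82903481] [ 459.85410275  -39.44961512 1681.36361073]
```

View pics/side0.png

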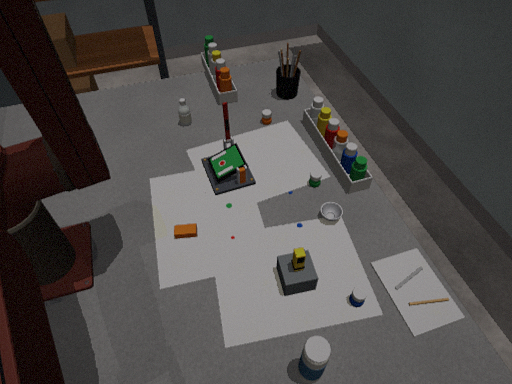

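View pics/top0.png

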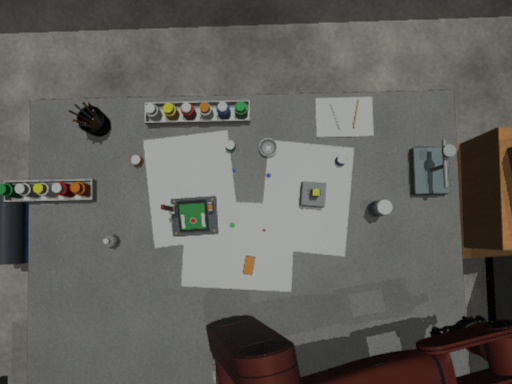

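The jig is at side (228,165) and top (193,216). Its red bar stands up at side (227,125), with the red dot at side (222,163) and top (193,220). The gauge and stand are at side (298,268) and top (314,194). Next I'll enlarge both and measure.

```bash
cat > h.py <<'E'
import numpy as np, cv2
from rig import *
def ray(g,u,v):
    d=g["R"].T@np.linalg.inv(g["camera_matrix"])@[u,v,1.]; return -g["R"].T@g["t"],d/np.linalg.norm(d)
def onz(g,u,v,z):
    o,d=ray(g,u,v); return o+d*(z-o[2])/d[2]
def tri(gs,ps):
    A=np.zeros((3,3));b=np.zeros(3);rs=[ray(g,*p) for g,p in zip(gs,ps)]
    for o,d in rs:
        P=np.eye(3)-np.outer(d,d);A+=P;b+=P@o
    X=np.linalg.solve(A,b);return X,[np.linalg.norm(np.cross(X-o,d)).round(1) for o,d in rs]
def proj(g,X):
    p=g["camera_matrix"]@(g["R"]@np.asarray(X,float)+g["t"]);return p[:2]/p[2]
E
python3 - <<'E'
from h import *
s=dict(np.load("side0.npz"));t=dict(np.load("top0.npz"))
def crop(g,u,v,w,h): return cv2.resize(g["color"][v:v+h,u:u+w,::-1],None,fx=5,fy=5,interpolation=cv2.INTER_CUBIC)
a=crop(s,195,95,75,100);b=crop(s,270,240,75,60);c=crop(t,155,185,75,60);d=crop(t,290,165,75,60)
cv2.imwrite("pics/c1.png",np.hstack([a,np.vstack([b,np.zeros((200,375,3),np.uint8)])]));cv2.imwrite("pics/c2.png",np.hstack([c,d]))
for n,g in(("s",s),("t",t)):
    hsv=cv2.cvtColor(g["color"],cv2.COLOR_RGB2HSV)
    for nm,lo,hi in(("red",(172,120,60),(180,255,255)),("red2",(0,150,60),(5,255,255)),("yel",(22,120,80),(34,255,255)),("grn",(50,120,50),(80,255,255))):
        k,l,st,c=cv2.connectedComponentsWithStats(cv2.inRange(hsv,lo,hi))
        print(n,nm,[(c[i].round(1).tolist(),st[i].tolist()) for i in range(1,k) if st[i,4]>5 and 150<c[i][0]<350 and c[i][1]<310 and st[i,4]<2000])
E
```

```text
s red []
s red2 [([216.8, 69.7], [215, 67, 5, 5, 12]), ([224.5, 102.8], [223, 102, 4, 3, 8]), ([332.0, 129.6], [326, 125, 14, 8, 35]), ([221.5, 163.0], [220, 162, 4, 3, 10])]
s yel [([215.9, 52.4], [212, 50, 9, 6, 43]), ([325.1, 113.2], [318, 107, 14, 15, 96]), ([299.3, 252.5], [294, 248, 12, 10, 94])]
s grn [([208.4, 37.1], [205, 35, 8, 5, 33]), ([205.4, 45.1], [204, 42, 4, 6, 10]), ([227.9, 160.3], [210, 145, 34, 33, 454]), ([315.7, 183.2], [310, 181, 10, 5, 20]), ([228.5, 205.2], [226, 204, 6, 4, 16])]
t red []
t red2 [([189.4, 111.6], [182, 104, 12, 12, 36]), ([192.7, 220.1], [191, 219, 4, 3, 9])]
t yel [([168.8, 108.9], [163, 103, 13, 14, 131]), ([315.7, 191.9], [312, 189, 8, 7, 51])]
t grn [([240.5, 107.5], [235, 102, 12, 13, 113]), ([192.0, 214.1], [179, 203, 26, 27, 434]), ([231.6, 224.5], [230, 223, 4, 4, 11])]
```

View pics/c1.png

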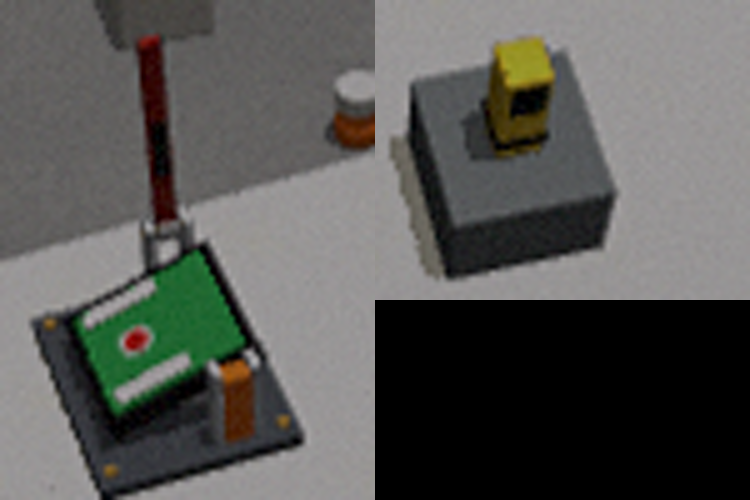

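View pics/c2.png

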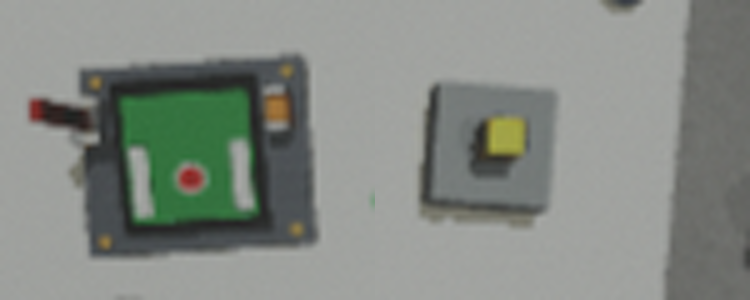

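In the enlarged crops:
- **Base screws:** top crop (95,82), (286,71), (297,229), (105,242).
- **Bar:** free end at side crop (150,40) and top crop (37,111); root at side (165,218).
- **Catch:** orange seat at top crop (276,107).
- **Gauge:** top face at top crop (505,138).
- **Stand:** top corners at top crop (435,82), (557,90), (548,212), (428,203).

Run:
```python
from h import *
s=dict(np.load("side0.npz"));t=dict(np.load("top0.npz"));np.set_printoptions(precision=1,suppress=True)
S=lambda u,v:(195+(u+.5)/5-.5,95+(v+.5)/5-.5)
S2=lambda u,v:(270+(u-375+.5)/5-.5,240+(v+.5)/5-.5)
T=lambda u,v:(155+(u+.5)/5-.5,185+(v+.5)/5-.5)
T2=lambda u,v:(290+(u-375+.5)/5-.5,165+(v+.5)/5-.5)
sc=np.array([onz(t,*T(*p),14) for p in((95,82),(286,71),(297,229),(105,242))]);print("screws",sc,sc.mean(0))
co=np.array([onz(t,*T(*p),12) for p in((80,70),(302,57),(317,240),(92,255))]);print("corn",co,co.mean(0))
cs=np.array([onz(s,*S(*p),12) for p in((33,320),(303,440),(105,495))]);print("corn side",cs,(cs[0]+cs[1])/2)
ss=np.array([onz(s,*S(*p),14) for p in((50,323),(283,421),(110,470))]);print("screw side",ss,(ss[0]+ss[1])/2)
# jig yaw: side edges
e=sc[1]-sc[0]+sc[2]-sc[3]; f=sc[0]-sc[3]+sc[1]-sc[2]
ya=np.arctan2(e[0],-e[1]); yb=np.arctan2(-f[1],f[0]); print("yaw from -y, x:",ya,yb)
e=co[1]-co[0]+co[2]-co[3]; f=co[0]-co[3]+co[1]-co[2]
yc,yd=np.arctan2(e[0],-e[1]),np.arctan2(-f[1],f[0]);print(yc,yd)
print("dot",tri((s,t),((221.5,163),(192.7,220.1))),onz(t,192.7,220.1,48),onz(s,221.5,163,48))
print("bar end",tri((s,t),(S(150,40),T(37,111))))
print("seat side/top z72",onz(t,*T(276,107),70))
g=onz(t,*T2(505,137),130);print("gauge top",g, onz(s,*S2(523,58),130))
tc=np.array([onz(t,*T2(*p),60) for p in((435,82),(557,90),(548,212),(428,203))]);print("stand",tc,tc.mean(0))
st=np.array([onz(s,*S2(*p),60) for p in((412,82),(565,52),(615,193),(455,227))]);print("stand side",st,st.mean(0))
gt=np.array([onz(t,*T2(*p),130) for p in((488,118),(521,118),(523,155),(488,156))]);print(gt)
yaw=np.mean([ya,yc,-yb*-1,yd]);c,si=np.cos(yaw),np.sin(yaw)
```

```text
screws [[576.9 236.1  14. ]
 [581.8 104.1  14. ]
 [472.9  98.1  14. ]
 [466.6 230.2  14. ]] [524.6 167.1  14. ]
corn [[585.6 246.7  12. ]
 [591.4  93.1  12. ]
 [465.1  84.6  12. ]
 [457.9 239.5  12. ]] [525. 166.  12.]
corn side [[455.9 240.2  12. ]
 [588.9  88.6  12. ]
 [463.8  84.3  12. ]] [522.4 164.4  12. ]
screw side [[465.4 232.2  14. ]
 [581.5 105.4  14. ]
 [471.2 100.5  14. ]] [523.4 168.8  14. ]
yaw from -y, x: 0.04223455358112543 -0.05419924453805622
0.04221283027369569 -0.06143099427849094
dot (array([507.5, 166.9,  47.2]), [np.float64(1.2), np.float64(1.2)]) [508.7 166.6  48. ] [506.2 166.4  48. ]
bar end (array([546.2, 238.7, 212.3]), [np.float64(0.2), np.float64(0.2)])
seat side/top z72 [553.8 106.3  70. ]
gauge top [ 588.3 -239.3  130. ] [ 587.8 -237.7  130. ]
stand [[ 632.2 -202.5   60. ]
 [ 625.1 -284.1   60. ]
 [ 543.2 -275.6   60. ]
 [ 550.9 -195.5   60. ]] [ 587.8 -239.4   60. ]
stand side [[ 552.3 -196.3   60. ]
 [ 630.8 -204.4   60. ]
 [ 622.8 -282.6   60. ]
 [ 544.6 -274.8   60. ]] [ 587.6 -239.5   60. ]
[[ 600.8 -228.8  130. ]
 [ 600.3 -249.9  130. ]
 [ 576.5 -250.5  130. ]
 [ 576.3 -228.   130. ]]
```

>>> apply_moves --rows '[[[0,0,-40,0,0,0,-1],[20,-24,-40,0,0,0,-1],[38,-46,0,0,0,0,-1],[38,-46,0,0,0,0,-1],[38,-46,0,0,0,0,-1],[38,-46,0,0,0,0,-1],[38,-46,0,0,0,0,-1],[38,-46,0,0,0,0,-1]]]'

```text
clock: 1.1
eef_pos: [332.7, -236.0, 311.0]
tcp_rot: [-0.0, 0.989, 0.148, 0.0]
ft_force: [0.6, -0.4, 0.0]
width: -0.2
grip_force: 0.0
```

>>> apply_moves --rows '[[[38,-46,0,0,0,0,-1],[38,-46,0,0,0,0,-1],[38,-46,0,0,0,0,-1],[38,-46,0,0,0,0,-1],[38,-46,0,0,0,0,-1],[38,-46,0,0,0,0,-1],[38,-46,0,0,0,0,-1],[38,-46,0,0,0,0,-1]]]'

```text
clock: 2.1
eef_pos: [515.3, 205.1, 310.9]
tcp_rot: [0.0, 0.989, 0.149, -0.0]
ft_force: [0.4, 0.2, -0.2]
width: -0.1
grip_force: 0.0
```

>>> apply_moves --rows '[[[0,0,0,0,0,-0.165,-1],[0,0,0,0,0,-0.165,-1],[0,0,0,0,0,-0.165,-1],[0,0,0,0,0,-0.165,-1],[0,0,0,0,0,-0.165,-1],[0,0,0,0,0,-0.165,-1],[0,0,0,0,0,-0.165,-1],[0,0,0,0,0,-0.165,-1]]]'

```text
clock: 3.1
eef_pos: [514.8, 203.0, 310.7]
tcp_rot: [-0.0, 0.688, 0.725, -0.0]
ft_force: [0.3, 0.9, -0.4]
width: -0.2
grip_force: 0.0
```

```bash
cat >> h.py <<'E'
from scipy.spatial.transform import Rotation as Ro
def delta(P,Rt=None):
    "shift and rotvec in the tool axes from the measured pose to P,Rt"
    s=read_state();q=s["tcp_rot"];R=Ro.from_quat([*q[1:],q[0]])
    np.set_printoptions(precision=4,suppress=True)
    print("pos",s["eef_pos"],"t",s["clock"],"q",s["qpos"],"F",s["ft_force"],"w",s["width"],s["grip_force"]);print("axes\n",R.as_matrix())
    print("shift",R.inv().apply(np.asarray(P)-s["eef_pos"]))
    if Rt is not None: print("turn",(R.inv()*Ro.from_matrix(Rt)).as_rotvec())
def down(yaw): # tool z down, tool x at yaw
    x=np.array([np.cos(yaw),np.sin(yaw),0]);z=np.array([0,0,-1.]);return np.c_[x,np.cross(z,x),z]
E
python3 -c "
from h import *
delta((546,275,172),down(1.62))"
```

```text
pos [514.7809 203.0239 310.7065] t 3.1 q [0.2331 0.0085 1.6093 0.     1.5249 0.1807] F [ 0.2964  0.8709 -0.426 ] w -0.18190157573188467 0.0
axes
 [[-0.0524  0.9986 -0.0011]
 [ 0.9986  0.0524 -0.0002]
 [-0.0002 -0.0011 -1.    ]]
shift [ 70.2655  35.1025 138.6552]
turn [-0.0011  0.0002  0.0033]
```

>>> apply_moves --rows '[[[35,17,0,0,0,0,-1],[35,18,0,0,0,0,-1],[0,0,40,0,0,0,-1],[0,0,40,0,0,0,-1],[0,0,40,0,0,0,-1],[0,0,18,0,0,0,-1],[0,0,0,0,0,0,-1]]]'

```text
clock: 3.98
eef_pos: [545.9, 274.3, 171.9]
tcp_rot: [-0.001, 0.69, 0.724, -0.001]
ft_force: [1.0, -0.0, -0.6]
width: 0.2
grip_force: 0.0
```

Run:
```python
from h import *
delta((546,275,172),down(1.62))
g=get_image("side");t=get_image("top")
cv2.imwrite("pics/d.png",np.hstack([cv2.resize(g["color"][70:200,170:290,::-1],None,fx=3.3,fy=3.3),cv2.resize(t["color"][160:290,120:240,::-1],None,fx=3.3,fy=3.3)]))
```

```text
pos [545.8833 274.301  171.9253] t 3.975 q [ 0.3366  0.2365  1.6215 -0.      1.2866  0.2897] F [ 0.9873 -0.0299 -0.5834] w 0.19626876782016317 0.0
axes
 [[-0.0469  0.9989 -0.0029]
 [ 0.9989  0.0469 -0.001 ]
 [-0.0009 -0.0029 -1.    ]]
shift [ 0.6927  0.1492 -0.0758]
turn [-0.0029  0.0009 -0.0022]
```

View pics/d.png

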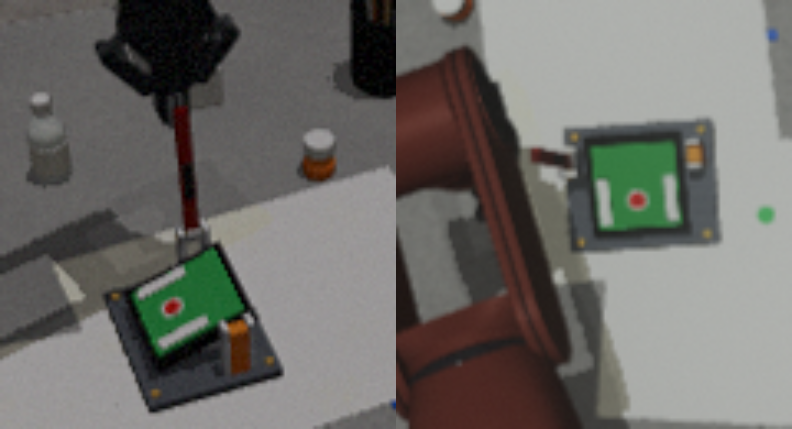

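The closed fingers are just behind (+y of) the upright bar, with the bar's top at about (180,95) in the side crop. I'll push it over along its arc.

>>> apply_moves --rows '[[[-14,0,0,0,0,0,-1],[-14,0,0,0,0,0,-1],[-14,0,1,0,0,0,-1],[-13,0,2,0,0,0,-1],[-14,0,5,0,0,0,-1],[-14,0,6,0,0,0,-1],[-10,0,7,0,0,0,-1],[-9,0,8,0,0,0,-1]]]'

```text
clock: 5.08
eef_pos: [551.5, 172.0, 143.6]
tcp_rot: [-0.0, 0.69, 0.723, -0.0]
ft_force: [1.0, 1.3, -0.1]
width: 0.3
grip_force: 0.2
```

>>> apply_moves --rows '[[[-8,0,10,0,0,0,-1],[-8,0,10,0,0,0,-1],[-5,0,11,0,0,0,-1],[-5,0,12,0,0,0,-1],[-2,0,9,0,0,0,-1],[-2,0,7,0,0,0,-1],[0,0,3,0,0,0,-1],[0,0,0,0,0,0,-1]]]'

```text
clock: 6.08
eef_pos: [552.9, 142.9, 82.2]
tcp_rot: [-0.0, 0.69, 0.724, -0.0]
ft_force: [-0.5, 0.6, -0.2]
width: 0.1
grip_force: 0.0
```

Run:
```python
from h import *
delta((546,275,172),down(1.62))
g=get_image("side")
cv2.imwrite("pics/e.png",cv2.resize(g["color"][90:210,180:290,::-1],None,fx=5,fy=5))
```

```text
pos [552.9141 142.8797  82.1822] t 6.075 q [0.1148 0.2472 1.7922 0.     1.1024 0.0677] F [-0.5266  0.5667 -0.2195] w 0.09374897671926995 0.0
axes
 [[-0.0471  0.9989 -0.0002]
 [ 0.9989  0.0471 -0.    ]
 [ 0.     -0.0002 -1.    ]]
shift [132.2994  -0.6987 -89.8175]
turn [-0.0002 -0.     -0.0021]
```

View pics/e.png

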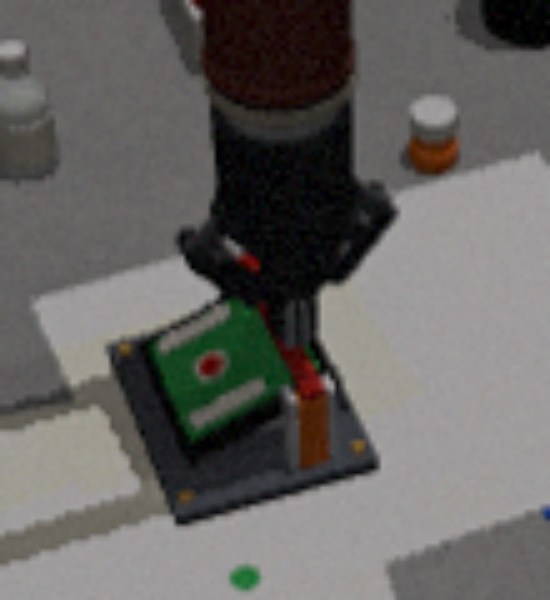

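The bar is down in the fork mouth at (310,375), under the fingers. Now I'll press it onto its stop gently.

>>> apply_moves --rows '[[[0,0,2,0,0,0,-1],[0,0,2,0,0,0,-1],[0,0,1,0,0,0,-1],[0,0,1,0,0,0,-1],[0,0,0,0,0,0,-1]]]'

```text
clock: 6.75
eef_pos: [552.8, 142.8, 76.2]
tcp_rot: [-0.0, 0.69, 0.724, -0.0]
ft_force: [0.5, -0.0, -0.2]
width: 0.2
grip_force: 0.0
```

>>> apply_moves --rows '[[[0,0,1,0,0,0,-1],[0,0,0.5,0,0,0,-1],[0,0,0,0,0,0,-1],[0,0,0,0,0,0,-1]]]'

```text
clock: 7.25
eef_pos: [553.0, 142.8, 75.8]
tcp_rot: [0.0, 0.69, 0.724, -0.0]
ft_force: [-2.7, -0.7, 7.0]
width: -0.2
grip_force: 3.8
```

>>> apply_moves --rows '[[[0,0,-30,0,0,0,-1],[0,0,-50,0,0,0,-1],[0,0,-54,0,0,0,-1],[0,0,-50,0,0,0,1],[-55,2,0,0,0,0,1],[-55,3,0,0,0,0,1],[-55,3,0,0,0,0,1],[-55,3,0,0,0,0,1]]]'

```text
clock: 8.25
eef_pos: [574.2, -78.0, 258.9]
tcp_rot: [0.0, 0.69, 0.724, 0.0]
ft_force: [-0.5, 0.2, 0.6]
width: 85.2
grip_force: 0.0
```

>>> apply_moves --rows '[[[-55,2,0,0,0,0,1],[-55,2,0,0,0,0,1],[-53,2,0,0,0,0,1],[0,0,0,0,0,0.08,1],[0,0,0,0,0,0,1]]]'

```text
clock: 8.88
eef_pos: [587.6, -239.6, 258.3]
tcp_rot: [-0.0, 0.719, 0.695, -0.0]
ft_force: [-0.8, 0.1, 0.2]
width: 85.7
grip_force: 0.0
```

Run:
```python
from h import *
delta((588,-239.3,86),down(1.54))
g=get_image("side")
cv2.imwrite("pics/f.png",np.hstack([cv2.resize(g["color"][90:210,180:260,::-1],None,fx=4.5,fy=4.5),cv2.resize(g["color"][190:310,250:345,::-1],None,fx=4.5,fy=4.5)]))
```

```text
pos [ 587.6271 -239.5867  258.2858] t 8.875 q [-0.5114  0.2279  1.4671  0.0002  1.4474 -0.4779] F [-0.7652  0.1212  0.2087] w 85.65359418559588 0.0
axes
 [[ 0.0336  0.9994 -0.0007]
 [ 0.9994 -0.0336  0.0006]
 [ 0.0006 -0.0007 -1.    ]]
shift [  0.1977   0.4796 172.2857]
turn [-0.0007 -0.0006 -0.0028]
```

View pics/f.png

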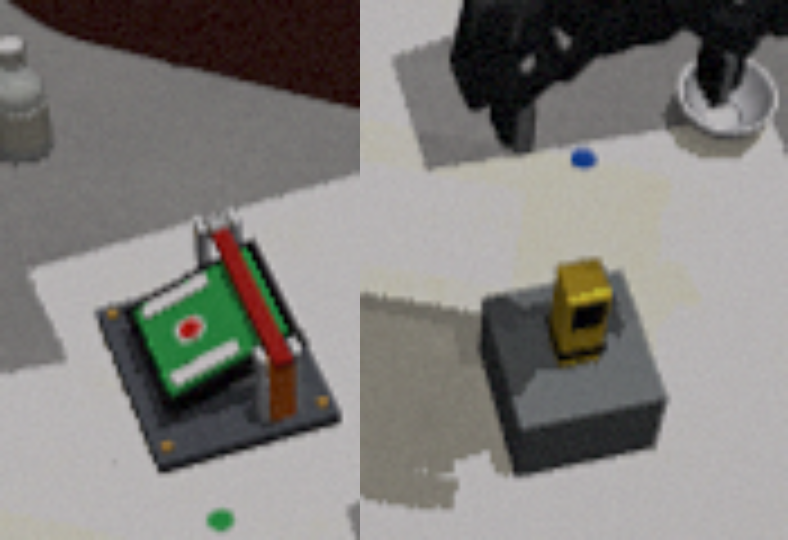

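The bar lies closed in its fork at (275,350), and the gauge stands centred under the open gripper. Now I'll go down and grip it.

>>> apply_moves --rows '[[[0,0,40,0,0,0,1],[0,0,40,0,0,0,1],[0,0,40,0,0,0,1],[0,0,30,0,0,0,1],[0,0,20,0,0,0,1],[0,0,2,0,0,0,1],[0,0,0,0,0,0,-1],[0,0,0,0,0,0,-1]]]' --squeeze 50

```text
clock: 9.93
eef_pos: [589.1, -239.5, 88.6]
tcp_rot: [0.001, 0.719, 0.695, 0.0]
ft_force: [-0.4, -0.7, -0.4]
width: 51.4
grip_force: 0.0
```

>>> apply_moves --rows '[[[0,0,0,0,0,0,-1],[0,0,0,0,0,0,-1],[0,0,0,0,0,0,-1],[0,0,0,0,0,0,-1]]]'

```text
clock: 10.42
eef_pos: [588.5, -239.4, 87.9]
tcp_rot: [0.001, 0.719, 0.695, 0.0]
ft_force: [-0.2, -0.2, 5.8]
width: 23.5
grip_force: 49.5
```

>>> apply_moves --rows '[[[0,0,-10,0,0,0,-1],[0,0,-15,0,0,0,-1],[0,0,-20,0,0,0,-1],[0,0,-20,0,0,0,-1],[0,0,-20,0,0,0,-1],[0,0,-30,0,0,0,-1],[0,0,-35,0,0,0,-1],[0,0,0,0,0,0,-1]]]'

```text
clock: 11.42
eef_pos: [590.0, -240.1, 242.0]
tcp_rot: [0.004, 0.719, 0.695, 0.001]
ft_force: [0.2, 0.2, -2.2]
width: 23.6
grip_force: 49.1
```

```bash
cat >> h.py <<'E'
PSI=.05
n=np.array([-np.sin(.349)*np.cos(PSI),-np.sin(.349)*np.sin(PSI),np.cos(.349)])
def goal():
    z=-n; x=np.array([-np.sin(PSI),np.cos(PSI),0]);x-=z*(x@z);x/=np.linalg.norm(x);return np.c_[x,np.cross(z,x),z]
spot=np.array([507.5,166.8,47.8])
E
python3 - <<'E'
from h import *
delta(spot+n*150,goal())
print(spot+n*150)
print(goal())
g=get_image("side");t=get_image("top")
a=cv2.resize(g["color"][140:270,250:340,::-1],None,fx=4,fy=4);b=cv2.resize(t["color"][130:260,270:360,::-1],None,fx=4,fy=4)
cv2.imwrite("pics/g.png",np.hstack([a,b]))
E
```

```text
pos [ 589.9667 -240.0809  241.9889] t 11.425 q [-0.5102  0.2356  1.4885  0.      1.4093 -0.4773] F [ 0.1767  0.1899 -2.1697] w 23.603847081283792 49.14841711521149
axes
 [[ 0.0329  0.9994  0.0071]
 [ 0.9995 -0.0329 -0.004 ]
 [-0.0037  0.0072 -1.    ]]
shift [ 399.8907 -147.309    50.6778]
turn [-0.3417  0.0185 -0.0814]
[456.2704 164.2364 188.7573]
[[-0.05    0.9385  0.3415]
 [ 0.9988  0.047   0.0171]
 [ 0.      0.342  -0.9397]]
```

View pics/g.png

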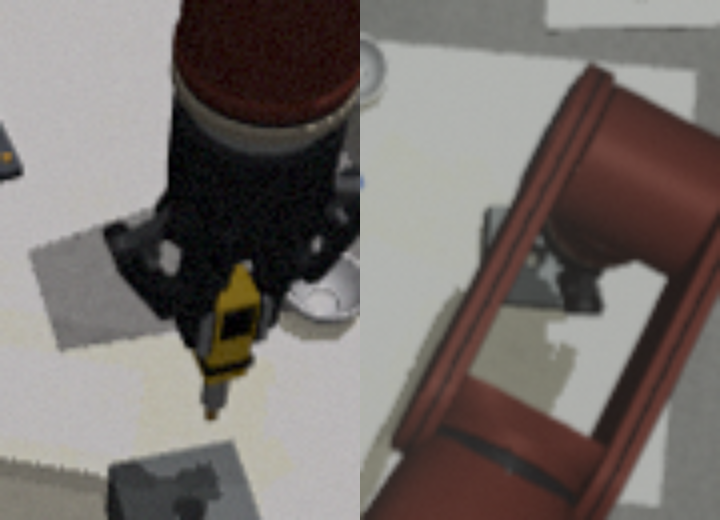

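The gauge is held straight and is clear of the stand, with its tip at about (209,415) in the side crop.

>>> apply_moves --rows '[[[40,-15,0,0,0,0,-1],[52,-19,0,0,0,0,-1],[52,-19,0,0,0,0,-1],[52,-19,0,0,0,0,-1],[52,-19,0,0,0,0,-1],[52,-19,0,0,0,0,-1],[52,-19,0,0,0,0,-1],[48,-18,0,0,0,0,-1]]]'

```text
clock: 12.52
eef_pos: [452.3, 167.1, 235.1]
tcp_rot: [-0.001, 0.719, 0.695, -0.001]
ft_force: [0.7, 0.4, -1.6]
width: 23.1
grip_force: 49.4
```

>>> apply_moves --rows '[[[0,0,0,-0.085,0.005,-0.02,-1],[0,0,0,-0.085,0.005,-0.02,-1],[0,0,0,-0.085,0.005,-0.02,-1],[0,0,0,-0.087,0.004,-0.021,-1],[0,0,0,0,0,0,-1],[0,0,0,0,0,0,-1]]]'

```text
clock: 13.28
eef_pos: [454.0, 165.6, 236.3]
tcp_rot: [0.115, 0.68, 0.713, 0.124]
ft_force: [0.0, 0.2, -1.8]
width: 23.3
grip_force: 49.6
```

Run:
```python
from h import *
delta(spot+n*101,goal())
```

```text
pos [453.9612 165.5505 236.2517] t 13.275 q [ 0.2237 -0.4078  2.1366 -0.0608  1.0774  0.1952] F [ 0.0041  0.2263 -1.828 ] w 23.33452692238418 49.63404357433319
axes
 [[-0.049   0.9417  0.333 ]
 [ 0.9988  0.0446  0.0209]
 [ 0.0048  0.3336 -0.9427]]
shift [ -1.8605 -13.2958  94.5119]
turn [-0.0088 -0.0042 -0.0026]
```

>>> apply_moves --rows '[[[0,-7,0,-0.009,-0.004,-0.003,-1],[-2,-6,20,0,0,0,-1],[0,0,25,0,0,0,-1],[0,0,25,0,0,0,-1],[0,0,15,0,0,0,-1],[0,0,8,0,0,0,-1],[0,0,0,0,0,0,-1],[0,0,0,0,0,0,-1]]]'

```text
clock: 14.28
eef_pos: [474.5, 164.8, 146.0]
tcp_rot: [0.121, 0.678, 0.714, 0.127]
ft_force: [0.2, 1.1, -1.6]
width: 23.6
grip_force: 49.7
```

Run:
```python
from h import *
delta(spot+n*75.9,goal())
s=read_state();q=s["tcp_rot"];R=Ro.from_quat([*q[1:],q[0]]).as_matrix()
g=get_image("side");print("pred tip",s["eef_pos"]+81*R[:,2],proj(g,s["eef_pos"]+81*R[:,2]),"spot",proj(g,spot))
cv2.imwrite("pics/i.png",cv2.resize(g["color"][100:200,190:280,::-1],None,fx=6,fy=6,interpolation=cv2.INTER_CUBIC))
```

```text
pos [474.5283 164.8253 145.9716] t 14.275 q [ 0.2148 -0.2588  2.2052 -0.0748  0.8482  0.2035] F [ 0.1916  1.1327 -1.6497] w 23.6097698854631 49.666253328323364
axes
 [[-0.051   0.9372  0.345 ]
 [ 0.9987  0.0478  0.0179]
 [ 0.0003  0.3454 -0.9384]]
shift [ 0.3099 -2.6341 27.6386]
turn [ 0.0037 -0.0006  0.0009]
pred tip [502.4695 166.2726  69.9571] [219.7842 158.2201] spot [221.8698 162.8567]
```

View pics/i.png

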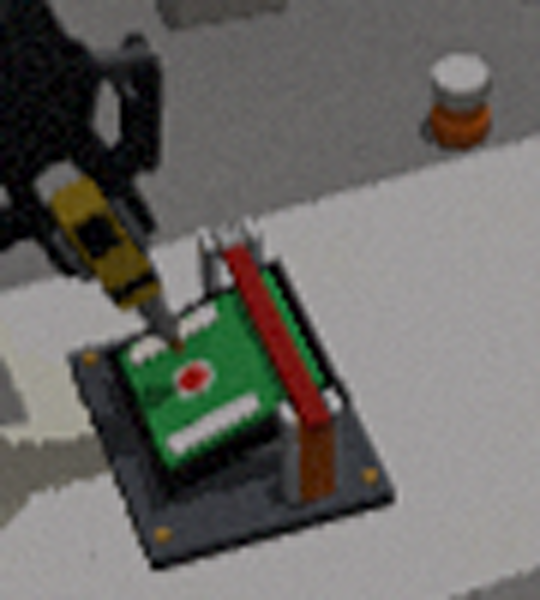

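The tip is at crop (178,345), which is within 1 px of the prediction. The dot is at (194,379), as calibrated. I'll descend and feel for contact.

>>> apply_moves --rows '[[[0,-2.5,5,0,0,0,-1],[0,0,5,0,0,0,-1],[0,0,4,0,0,0,-1],[0,0,3,0,0,0,-1],[0,0,2,0,0,0,-1],[0,0,0,0,0,0,-1],[0,0,0,0,0,0,-1]]]'

```text
clock: 15.2
eef_pos: [478.3, 164.9, 126.5]
tcp_rot: [0.12, 0.678, 0.714, 0.127]
ft_force: [0.6, -0.3, -1.8]
width: 23.6
grip_force: 49.7
```

```bash
cat > f.py <<'E'
from h import *
delta(spot+n*75.9,goal())
F=[read_state()["ft_force"]@n]
for _ in range(6): get_image("side"); F.append(read_state()["ft_force"]@n)
print("Fn",np.round(F,2),np.mean(F))
E
python3 f.py
```

```text
pos [478.3463 164.9285 126.4967] t 15.2 q [ 0.213  -0.2174  2.2121 -0.0773  0.801   0.2062] F [ 0.5771 -0.3232 -1.774 ] w 23.647412331169743 49.6662837266922
axes
 [[-0.0509  0.9376  0.344 ]
 [ 0.9987  0.0477  0.0177]
 [ 0.0002  0.3444 -0.9388]]
shift [0.408  0.5181 8.043 ]
turn [ 0.0026 -0.0005  0.0008]
Fn [-1.86 -0.55 -1.57 -1.94 -2.1  -1.07 -1.93] -1.573008941624959
```

>>> apply_moves --rows '[[[0.4,0.5,2,0,0,0,-1],[0,0,1.5,0,0,0,-1],[0,0,1.5,0,0,0,-1],[0,0,0,0,0,0,-1],[0,0,0,0,0,0,-1]]]'

```text
clock: 16.12
eef_pos: [480.5, 165.4, 121.9]
tcp_rot: [0.12, 0.678, 0.714, 0.127]
ft_force: [0.8, -0.5, -0.0]
width: 23.4
grip_force: 49.8
```

```bash
python3 f.py
```

```text
pos [480.4914 165.4411 121.9393] t 16.125 q [ 0.2131 -0.2036  2.2103 -0.0782  0.789   0.2076] F [ 0.7951 -0.4694 -0.0269] w 23.395090511675573 49.83054041862488
axes
 [[-0.051   0.9376  0.3439]
 [ 0.9987  0.0478  0.0177]
 [ 0.0001  0.3444 -0.9388]]
shift [0.0059 0.0521 3.0174]
turn [ 0.0026 -0.0005  0.0009]
Fn [-0.29 -0.39 -0.2  -1.2  -0.45 -0.72 -0.69] -0.5639891441221389
```

Contact is about 1.0 N, or 2 mm of travel. Another 3 mm gets to half-way.

>>> apply_moves --rows '[[[0,0,1,0,0,0,-1],[0,0,1,0,0,0,-1],[0,0,1,0,0,0,-1],[0,0,0,0,0,0,-1],[0,0,0,0,0,0,-1],[0,0,0,0,0,0,-1]]]'

```text
clock: 17.18
eef_pos: [481.5, 165.5, 119.1]
tcp_rot: [0.12, 0.678, 0.714, 0.127]
ft_force: [-0.1, -0.0, -0.2]
width: 23.6
grip_force: 49.9
```

```bash
python3 f.py
python3 - <<'E'
from h import *
g=get_image("side");cv2.imwrite("pics/j.png",cv2.resize(g["color"][100:200,190:280,::-1],None,fx=6,fy=6,interpolation=cv2.INTER_CUBIC))
E
```

```text
pos [481.5011 165.4847 119.0891] t 17.175 q [ 0.2127 -0.1961  2.2102 -0.0786  0.7817  0.2078] F [-0.106  -0.0129 -0.1804] w 23.57442414563003 49.91741716861725
axes
 [[-0.051   0.9376  0.3439]
 [ 0.9987  0.0478  0.0176]
 [ 0.0001  0.3443 -0.9388]]
shift [ 0.0142  0.085  -0.0065]
turn [ 0.0025 -0.0004  0.0009]
Fn [-0.13  0.56  0.14 -0.29  0.56 -0.39 -0.06] 0.05479534105073436
```

View pics/j.png

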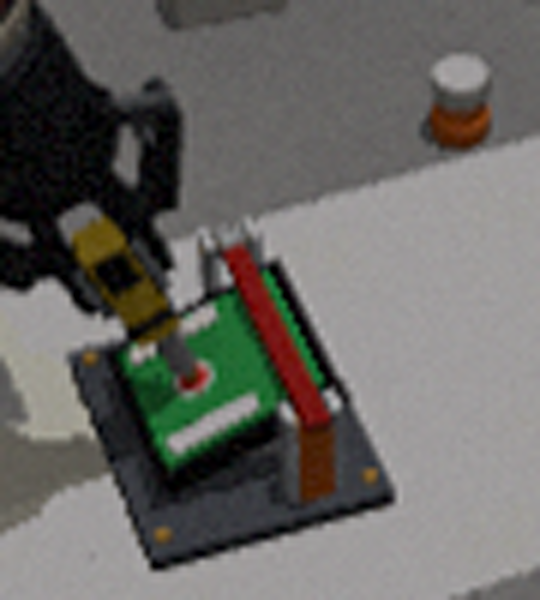

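The tip is on the red dot at crop (190,380), and the bar is still closed. The force rise is 1.6 N, about 4.5 mm in. I'll hand it in.

```bash
python3 -c "
from rig import *
print(finish_job())"
```

```text
the job is handed in; nothing more can be done
None
```

I closed the bar into its catch, drew the gauge, and handed the job in at about 18 s with its tip held square on the red dot, pressed in about 4.5 mm at about 1.6 N; the hand-in returned no verdict.

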